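Clear the colour-bar breaking plate

TASK

Clear the broken glass off the breaking plate: first lift the lid off the catch pan by its handle and set it flat in the lid rest, so that its clean underside stays off the bench. Then take the scraper from its stand and sweep every chunk of glass off the plate into the pan with it; the glass is sharp, so never touch it with the fingers. When the plate is clear, stand the scraper back in its stand and put the lid back on the pan, fully seated, leaving everything else on the bench where it is.

Things in the scene. Friction and masses are not known exactly. Their poses are not given: they have to be found in the camera images.
- station: Fixed breaking plate with its catch pan, bolted together, both 250 to 260 mm wide (x). Origin on the bench under the plate (midway in x, 130 mm from its open edge); x points away from the robot (turned up to 9 degrees), -y from the plate to the pan, z up. An 8 mm gap lies between the plate's open edge and the pan; glass does not fall through it
- plate_top (a point): Point on the steel plate's top, midway in x, 130 mm from the open edge, 80 mm above the bench, axes as the station's. Clear area: x -120 to 120 mm, y -130 (open edge to the pan, no kerb) to +150 mm. Dark kerbs, 10 mm thick and 18 mm above the plate, bound the other three sides
- pan_floor (a point): Centre of the inner floor of the open-topped aluminium pan, 4 mm above the bench, axes as the station's; inside it is 242 (x) by 104 (y) mm and 68 mm deep, walls 4 mm; 194 mm along -y from the station's origin
- pan_rim (a point): Centre of the pan's mouth at rim height, 72 mm above the bench and 8 mm lower than the plate's top, axes as the station's
- lid: Pan's loose lid, 0.35 kg: aluminium sheet 252 (x) by 114 (y) by 4 mm; the step under it, 232 by 94 by 8 mm, drops into the pan's mouth with 5 mm play each side. Origin under the step's centre (8 mm below the rim when seated). Wooden bar handle along x, 90 mm long, 18 mm wide, 24 to 46 mm above the origin; sheet top at 12 mm. Fits either way round
- lid_rest: Fixed lid rest, left or right of the station: low dark steel tray 290 (x) by 152 (y) mm outside; floor 20 mm above the bench, lip 12 mm high and 5 mm thick all round, so inside 280 by 142 mm. Origin on the bench under its centre; long side along x. The lid's step stands on its floor
- scraper: Bench scraper, 0.25 kg: steel blade 110 mm long (x), 4 mm thick (y), 72 mm high; wooden handle along its top, 90 mm long (x), 24 mm thick (y), 62 to 100 mm above the blade's lower edge. Origin at the middle of the lower edge, z up. At first it stands upright in the stand, leaning up to 6 degrees
- stand: Fixed wooden scraper stand, on the other side of the station from the lid rest: foot 100 (x) by 76 (y) mm; slot along x, open at both ends, 7 mm wide, floor 10 mm above the bench, straight to 38 mm, then flaring to a mouth 26 mm wide 54 mm above the bench. Origin on the bench under its centre
- chunk0: Chunk of broken green glass bar, angular, 27 to 32 mm across and 18 to 24 mm high, 32 g, lying on the plate; origin under its centre. Four to eight such chunks are present (the absent ones read None)
- chunk1: Chunk of broken green glass bar, angular, 27 to 32 mm across and 18 to 24 mm high, 32 g, lying on the plate; origin under its centre. Four to eight such chunks are present (the absent ones read None)
- chunk2: Chunk of broken green glass bar, angular, 27 to 32 mm across and 18 to 24 mm high, 32 g, lying on the plate; origin under its centre. Four to eight such chunks are present (the absent ones read None)
- chunk3: Chunk of broken green glass bar, angular, 27 to 32 mm across and 18 to 24 mm high, 32 g, lying on the plate; origin under its centre. Four to eight such chunks are present (the absent ones read None)
- chunk4: Chunk of broken green glass bar, angular, 27 to 32 mm across and 18 to 24 mm high, 32 g, lying on the plate; origin under its centre. Four to eight such chunks are present (the absent ones read None)
- chunk5: Chunk of broken green glass bar, angular, 27 to 32 mm across and 18 to 24 mm high, 32 g, lying on the plate; origin under its centre. Four to eight such chunks are present (the absent ones read None)
- chunk6: Chunk of broken green glass bar, angular, 27 to 32 mm across and 18 to 24 mm high, 32 g, lying on the plate; origin under its centre. Four to eight such chunks are present (the absent ones read None)
- chunk7: Chunk of broken green glass bar, angular, 27 to 32 mm across and 18 to 24 mm high, 32 g, lying on the plate; origin under its centre. Four to eight such chunks are present (the absent ones read None)
- cork_mount: Bystander, not part of the job: bare cork mount, a disc 68 mm across and 38 mm high, standing on the robot's side of the plate; origin under its centre
- forming_block: Bystander, not part of the job: small dark wooden forming block, round, 64 mm across and 46 mm high, standing on the robot's side of the pan; origin under its centre
- globe: Bystander, not part of the job: finished green glass globe 92 mm across on a cork base, 138 mm high, beyond the plate; origin under its centre
- mould: Bystander, not part of the job: round brass mould 92 mm across, 75 mm high, beyond and to the right of the plate; origin under its centre
- jar: Bystander, not part of the job: amber glass jar with a steel cap, 80 mm across, 110 mm high, beyond and to the left of the plate; origin under its centre

How it is judged:
By the outcome, as a careful person would: the job done as asked, in the order asked, and still so for the second after the job is handed in, with the robot touching nothing.
Of chunk0, chunk1, chunk2, chunk3, chunk4, chunk5, chunk6, chunk7 only 4 to 8 are there at a start; the rules pass over those that are not, and their reading is None.
At some moment in a run one of chunk0, chunk1, chunk2, chunk3, chunk4, chunk5, chunk6, chunk7 may be knocked a few centimetres aside while the robot is not near it.
It also fails if it takes over 210 s, if anything falls off the work surface, if the arm or the gripper's body presses on something with over 40 N, if the wrist force passes 120 N, or if a joint passes its speed limit or range.

ROBOT

A 7-joint arm with a two-finger parallel gripper is mounted at the origin on the work surface. World frame = base frame: x ahead of the robot, y to its left, z up, the work surface at z = 0. Lengths are in m, angles in rad, forces in N, time in s.
With the tool pointing down it reaches from about 0.35 to 0.9 m from the base axis. Payload 8.1 kg.
Tool frame: the origin (TCP) lies midway between the tips of the shut fingers; the grasp point (between the pads) lies 19 mm behind it; z points along the fingers, y is the line along which they close (so a half turn about z gives the same grasp; the last joint's range is limited). The gripper opens to 85 mm and grips with 20 to 120 N. Pads are 22 mm wide; open, the fingers measure 114 mm over their backs; the gripper's body (76 mm by 85 mm) begins 54 mm behind the grasp point. The pads swing forward as they close: fully open they stand 13 mm farther back than shut.
Start: joints at [1.167, 0.434, 0.025, 1.573, -0.012, 1.134, -0.075], TCP at [0.185, -0.597, 0.231] pointing down, gripper open.
Joint ranges: [-2.62, 2.62], [-0.44, 2.09], [-1.27, 1.32], [0.08, 2.57], [-1.32, 4.46], [0.12, 2], [-2.74, 2.74]. Speed limits (rad/s): [2.22, 2.22, 3.01, 3.01, 3.14, 3.14, 3.14].

INTERFACE

Orientations are given as a unit quaternion [w, x, y, z].
In Python, from station import r gives the robot as it stands.
- The arm moves only by the tool jog_arm, never from a script. Its argument "increments" is a list that holds one entry, the list of rows, each a list of 7 numbers: the turn, a rotation vector about the tool's x, y, z in degrees, then the shift along the tool's x, y, z in cm, then the opening, from -1 (shut) to 1 (fully open). A call has 1 to 20 rows; each row shifts and turns the commanded pose from where the row before left it, along the tool's axes as they then stand; what a row does not reach is not made up. A row lasts 1/8 s, in which the tool goes at most 62.5 mm and 10.7 degrees, less where a joint would pass 70% of its speed; a pose out of reach is approached as far as the arm can. A call with a gripper value outside its range is refused whole. The fingers move at their own pace and stop on an object; the grip force is fixed at half the most. Time passes only in rows, so rows that do not move let the fingers close. It gives the time, the measured TCP pose, the force, the opening and the grip force at its end, in the units of the state.
- r.state(): the state, without advancing time (a new reading comes with each control period).
- r.read_camera(name): name is "side" or "top"; returns a dict with "img" (420x560x3 uint8, blue, green, red), "camera_matrix" (3x3 intrinsics, pixels), "cam_to_world" (4x4, takes a point from camera to world coordinates). Camera axes: x right, y down, z forward; pixel columns grow to the right and rows downward; lengths in m; the calibration is good to about 2 mm. A picture is of the moment at which its call begins. There is no depth.
- r.job_done(): hands the job in; it is judged then, once.
The state is a dict: "clock": time; "joints": joint angles; "joint_velocities": joint speeds; "tau": joint torques, N m; "tcp_pos": TCP position; "orientation": TCP orientation; "force": force on the tool from outside, world axes, zero at the start; "torque": the same for the moment, N m; "grip_width": finger opening in m; "finger_force": force on a finger pad.
Only numpy, scipy, OpenCV 4.12 (cv2) and the standard library are available. Lean on these libraries where they do the work, as an engineer would, in place of code of your own. Each camera call takes 0.05 s, during which the arm holds its last target. There are 200 camera calls.

## Working session

There is one attempt and no reset: what is moved stays moved. The work goes in short steps, Python scripts to look and compute and a tool call to move; the robot and the scene stay as the last step left them, time stands still between calls to the robot, and variables do not carry over. Pictures are saved under pics/ and viewed, at most 14 in all, crops included, and the job is handed in when it is done.

Besides the shell and the picture viewer there is one more tool, called after ">>>" by a JSON object that holds its "op" and its "data". jog_arm: Moves the arm, as the interface text tells. Its arguments: {"type":"object","properties":{"increments":{"type":"array"}},"required":["increments"]}

```bash
mkdir -p pics; ls
python3 - <<'E'
from station import r
import cv2
for n in("top","side"):
    c=r.read_camera(n); cv2.imwrite(f"pics/{n}0.png",cv2.resize(c["img"],(800,600),interpolation=cv2.INTER_CUBIC)); print(n,c["camera_matrix"].round(2).tolist(),c["cam_to_world"].round(4).tolist())
s=r.state();print(s)
E
```

```text
pics
top [[496.12, 0.0, 281.08], [0.0, 496.12, 210.4], [0.0, 0.0, 1.0]] [[0.0201, -0.9945, 0.1026, 0.4144], [-0.9997, -0.0217, -0.0147, 0.017], [0.0169, -0.1023, -0.9946, 1.4837], [0.0, 0.0, 0.0, 1.0]]
side [[397.94, 0.0, 280.92], [0.0, 397.94, 212.63], [0.0, 0.0, 1.0]] [[0.9755, -0.1125, 0.189, 0.3732], [-0.2199, -0.5084, 0.8326, -0.7387], [0.0024, -0.8537, -0.5207, 0.5193], [0.0, 0.0, 0.0, 1.0]]
{'clock': 0.1, 'joints': array([ 1.16738473,  0.43512795,  0.02497315,  1.57402301, -0.01159026,
        1.13399501, -0.07512753]), 'joint_velocities': array([ 0.00043865, -0.00116445,  0.00071655, -0.00228986, -0.00033174,
       -0.00016704, -0.00156187]), 'tau': array([ 3.06603513e-03, -6.71758604e+01,  1.02810692e+00, -3.16905284e+01,
        1.57376990e-02,  7.18648662e-03,  2.50248104e-05]), 'tcp_pos': array([ 0.18499474, -0.59651252,  0.23061366]), 'orientation': array([-6.82805168e-04,  9.88717045e-01,  1.49793553e-01, -1.72454069e-04]), 'force': array([-0.53193318, -0.82706586, -0.43085621]), 'torque': array([-0.05534481,  0.03942052,  0.02597797]), 'finger_force': 0.0, 'grip_width': 0.08533157785029806}
```

View pics/top0.png

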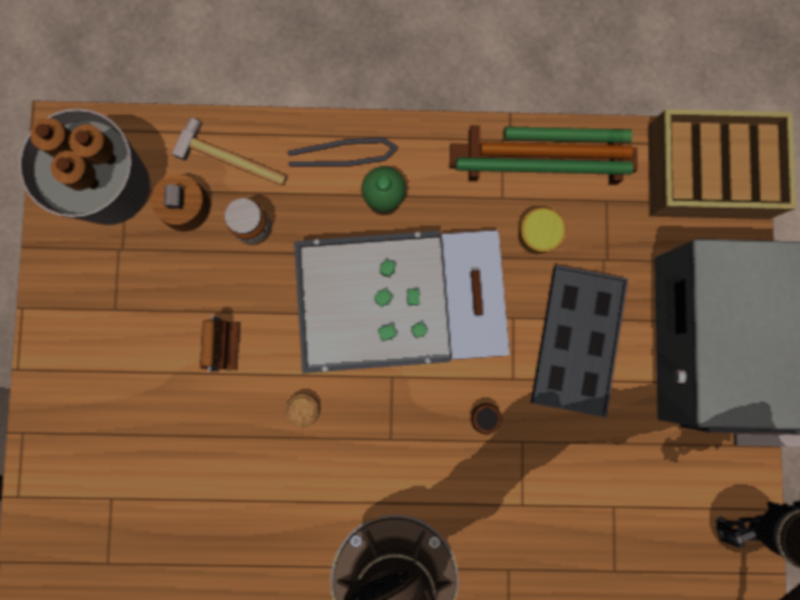

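View pics/side0.png

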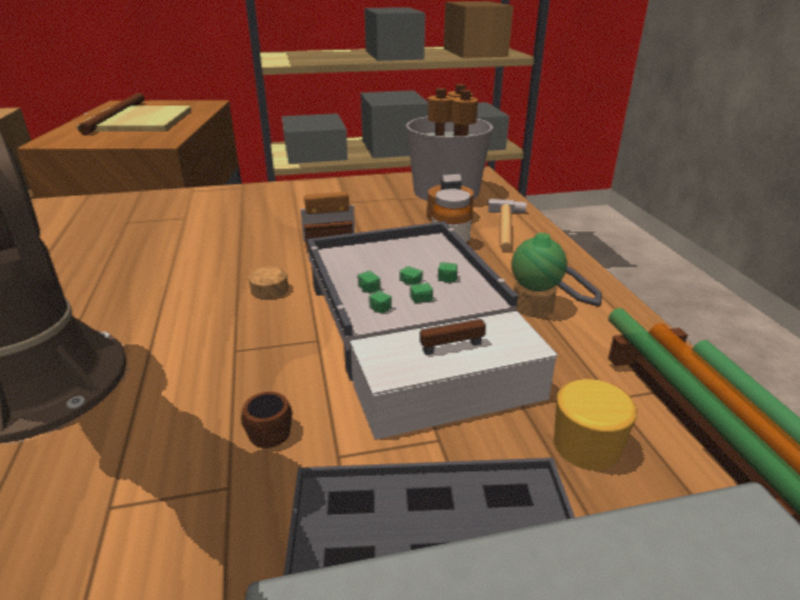

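The top view shows the plate (300–450, 235–370) with 5 chunks, the pan with its lid (445–508, 232–360), the rest on the right (535–625, 265–415) and the stand with the scraper at (220, 343). The side view agrees. I'll take enlarged crops to measure.

```bash
cat > h.py <<'E'
import numpy as np, cv2
from station import r
from scipy.spatial.transform import Rotation as R
def pix(c,uv,z):
    K,T=c["camera_matrix"],c["cam_to_world"]
    d=T[:3,:3]@np.linalg.inv(K)@np.array([uv[0],uv[1],1.0]); o=T[:3,3]
    return o+d*(z-o[2])/d[2]
def proj(c,p):
    K,T=c["camera_matrix"],c["cam_to_world"]
    q=K@(T[:3,:3].T@(np.asarray(p)-T[:3,3])); return q[:2]/q[2]
def crop(c,name,x0,y0,x1,y1,k):
    cv2.imwrite(f"pics/{name}.png",cv2.resize(c["img"][y0:y1,x0:x1],None,fx=k,fy=k,interpolation=cv2.INTER_CUBIC))
E
python3 - <<'E'
from h import *
c=r.read_camera("top")
crop(c,"c1",200,155,360,265,5)
a=cv2.resize(c["img"][180:300,365:445],None,fx=5,fy=5,interpolation=cv2.INTER_CUBIC)
b=cv2.resize(c["img"][210:270,130:180],None,fx=8,fy=8,interpolation=cv2.INTER_CUBIC)
im=np.zeros((600,800,3),np.uint8); im[:600,:400]=a; im[:480,400:]=b; cv2.imwrite("pics/c2.png",im)
g=c["img"].astype(int); m=((g[:,:,1]>g[:,:,2]+40)&(g[:,:,1]>g[:,:,0]+15)).astype(np.uint8); m[:,:205]=0;m[:,318:]=0;m[:165]=0;m[265:]=0
n,l,s,ce=cv2.connectedComponentsWithStats(m)
for i in range(1,n):
    if s[i,4]>15: print(ce[i].round(1),s[i,4],pix(c,ce[i],.092).round(4))
E
```

```text
[270.8 187.1] 63 [0.6238 0.027  0.092 ]
[267.7 207.9] 75 [0.5644 0.0343 0.092 ]
[289.  207.4] 67 [ 0.5669 -0.0257  0.092 ]
[293.3 230.7] 55 [ 0.5015 -0.039   0.092 ]
[270.7 232.3] 75 [0.4956 0.0244 0.092 ]
```

View pics/c1.png

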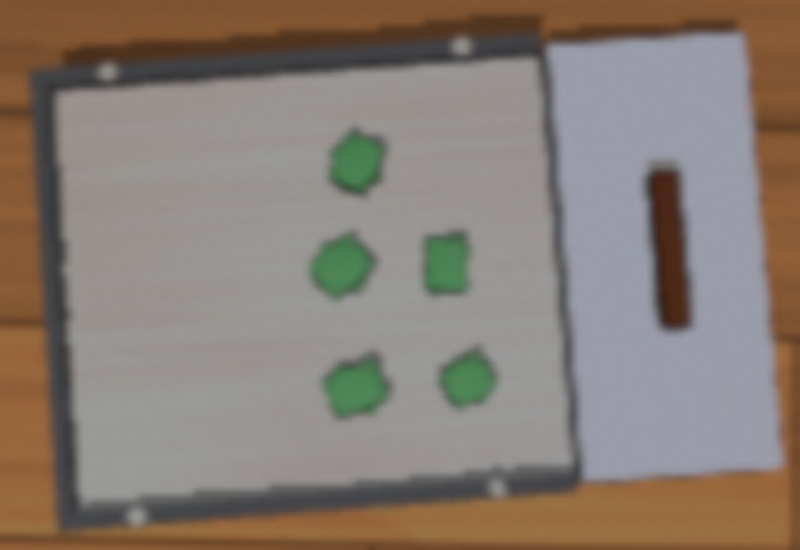

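View pics/c2.png

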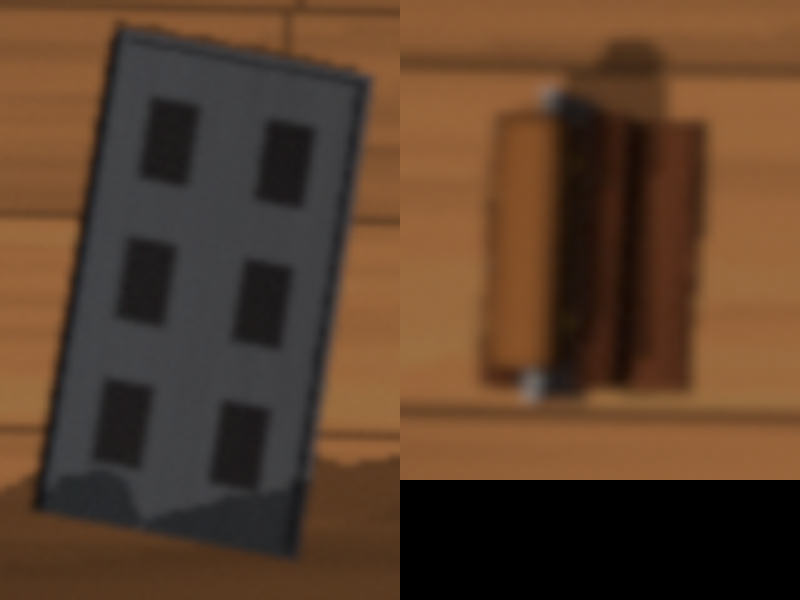

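Crop c1 gives the lid corners (547,43), (745,33), (783,466), (583,480), its handle at (648–690, 168–330), and the plate's outer kerb corners (32,72), (62,530), (540,38), (578,490). Crop c2 gives the rest's lip corners (118,22), (372,75), (297,558), (35,510), and the scraper handle's top face (498,112), (556,115), (548,372), (490,365). It leans left (+y).

```bash
cat > fit.py <<'E'
from h import *
from scipy.optimize import least_squares
c=r.read_camera("top"); s=r.read_camera("side")
def cv(p,k,o): return (np.array(p)+.5)/k-.5+np.array(o)
def fit(items,x0):
    # items: (cam, local pt, pixel)
    def w(x,p): 
        a=x[2]; return [x[0]+np.cos(a)*p[0]-np.sin(a)*p[1], x[1]+np.sin(a)*p[0]+np.cos(a)*p[1],p[2]]
    f=lambda x:np.concatenate([proj(cm,w(x,p))-q for cm,p,q in items])
    o=least_squares(f,x0); e=o.fun.reshape(-1,2)
    print(o.x[:2].round(4),np.degrees(o.x[2]).round(2),"res",np.abs(e).max(0).round(2)); return o.x
C1=lambda x,y:cv((x,y),5,(200,155))
C2=lambda x,y:cv((x,y),5,(365,180))
C3=lambda x,y:cv((x-400,y),8,(130,210))
print("lid"); lid=fit([(c,(.126,.057,.076),C1(547,43)),(c,(.126,-.057,.076),C1(745,33)),(c,(-.126,-.057,.076),C1(783,466)),(c,(-.126,.057,.076),C1(583,480))],[.55,-.15,0])
print("handle"); fit([(c,(.045,.009,.11),C1(648,170)),(c,(.045,-.009,.11),C1(678,168)),(c,(-.045,-.009,.11),C1(690,328)),(c,(-.045,.009,.11),C1(660,330))],[.55,-.15,0])
print("plate"); fit([(c,(.13,.16,.098),C1(32,72)),(c,(-.13,.16,.098),C1(62,530)),(c,(.13,-.13,.098),C1(540,38)),(c,(-.13,-.13,.098),C1(578,490))],[.55,0.03,0])
print("rest"); fit([(c,(.145,.076,.032),C2(118,22)),(c,(.145,-.076,.032),C2(372,75)),(c,(-.145,-.076,.032),C2(297,558)),(c,(-.145,.076,.032),C2(35,510))],[.5,-.35,0])
print("scraper top"); sc=fit([(c,(.045,.012,.11),C3(498,112)),(c,(.045,-.012,.11),C3(556,115)),(c,(-.045,-.012,.11),C3(548,372)),(c,(-.045,.012,.11),C3(490,365))],[.5,.35,0])
# stand right top edge; bottom corners
for z in(0,.054):
  print(z,[pix(c,C3(*q),z).round(4).tolist() for q in((706,122),(690,388),(484,382))])
print("side handle top px",[ (proj(s,[sc[0]+np.cos(sc[2])*a-np.sin(sc[2])*b,sc[1]+np.sin(sc[2])*a+np.cos(sc[2])*b,.11])).round(1).tolist() for a,b in((.045,.012),(.045,-.012),(-.045,-.012),(-.045,.012))])
crop(s,"c3",200,125,260,175,13)
E
python3 fit.py
```

```text
lid
[ 0.5775 -0.1506] 5.27 res [0.23 0.5 ]
handle
[ 0.5764 -0.1491] 4.82 res [0.22 0.02]
plate
[0.5569 0.0398] 5.52 res [0.52 0.75]
rest
[ 0.4926 -0.3724] -9.64 res [0.56 0.55]
scraper top
[0.4671 0.37  ] 0.71 res [0.85 0.81]
0 [[0.5169, 0.3324, 0.0], [0.418, 0.334, 0.0], [0.4187, 0.4101, 0.0]]
0.054 [[0.5131, 0.3209, 0.054], [0.4179, 0.3225, 0.054], [0.4185, 0.3958, 0.054]]
side handle top px [[242.8, 132.5], [244.1, 135.3], [212.8, 137.8], [212.1, 134.9]]
```

View pics/c3.png

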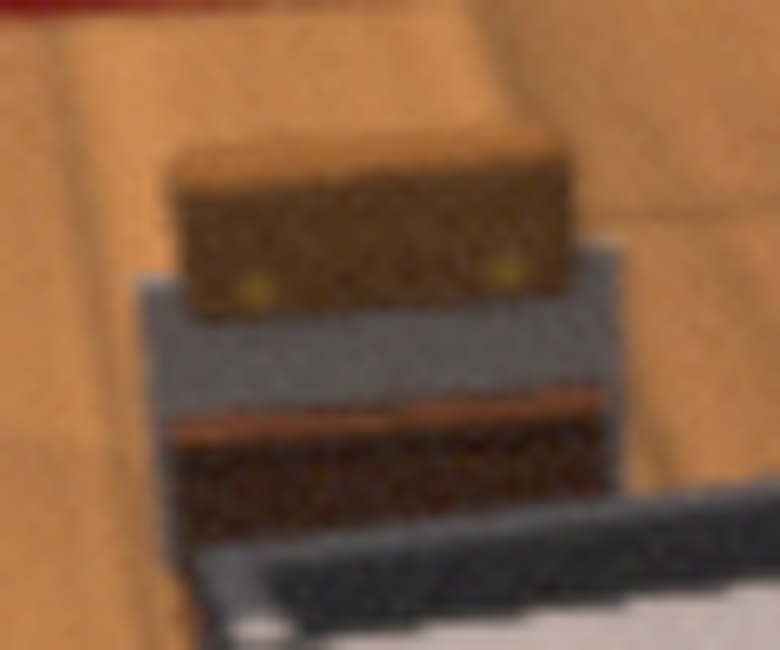

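Side crop: the scraper handle's front top edge runs (180,190)–(575,165), 2 px lower than predicted, so the scraper stands nearly upright with y a few mm smaller. I have enough to start on the lid.

```bash
cat > plan.py <<'E'
from h import *
def plan(*wps,start=None):
    """wps: (x,y,z,yaw_deg[,tilt_deg about tool x]) -> turn (deg), then shift (cm) in the tool axes after that turn"""
    s=r.state(); q=s["orientation"]; Rc=R.from_quat(q[[1,2,3,0]]); p=s["tcp_pos"]
    print("t",round(s["clock"],2),"tcp",p.round(4),"xaxis yaw",np.degrees(np.arctan2(*Rc.as_matrix()[1::-1,0])).round(2),"F",s["force"].round(1),"w",round(s["grip_width"],4))
    for w in wps:
        Rt=R.from_euler("z",w[3],degrees=True)*R.from_euler("x",180,degrees=True)
        if len(w)>4: Rt=Rt*R.from_euler("x",w[4],degrees=True)
        print(w,"turn",np.degrees((Rc.inv()*Rt).as_rotvec()).round(2),"shift",(Rt.inv().apply(np.array(w[:3])-p)*100).round(2))
        Rc,p=Rt,np.array(w[:3])
E
python3 -c "
from plan import *
plan((.185,-.597,.32,5.2),(.577,-.150,.32,5.2),(.577,-.15,.15,5.2),(.577,-.15,.083,5.2))"
```

```text
t 0.25 tcp [ 0.1851 -0.5967  0.231 ] xaxis yaw 17.23 F [1.  0.3 0.1] w 0.0854
(0.185, -0.597, 0.32, 5.2) turn [-4.000e-02  1.000e-02  1.203e+01] shift [-0.01  0.03 -8.9 ]
(0.577, -0.15, 0.32, 5.2) turn [0. 0. 0.] shift [ 43.09 -40.96  -0.  ]
(0.577, -0.15, 0.15, 5.2) turn [0. 0. 0.] shift [-0. -0. 17.]
(0.577, -0.15, 0.083, 5.2) turn [0. 0. 0.] shift [-0.  -0.   6.7]
```

>>> {"op": "jog_arm", "data": {"increments": [[[0, 0, 4, 0, 0, -3, 1], [0, 0, 4, 0, 0, -3, 1], [0, 0, 4, 0, 0, -3, 1], [0, 0, 0, 3, -2.9, 0, 1], [0, 0, 0, 3.6, -3.4, 0, 1], [0, 0, 0, 3.6, -3.4, 0, 1], [0, 0, 0, 3.6, -3.4, 0, 1], [0, 0, 0, 3.6, -3.4, 0, 1], [0, 0, 0, 3.6, -3.4, 0, 1], [0, 0, 0, 3.6, -3.4, 0, 1], [0, 0, 0, 3.6, -3.4, 0, 1], [0, 0, 0, 3.6, -3.4, 0, 1], [0, 0, 0, 3.6, -3.4, 0, 1], [0, 0, 0, 3.6, -3.4, 0, 1], [0, 0, 0, 3.6, -3.4, 0, 1], [0, 0, 0, 0.5, -0.7, 4, 1], [0, 0, 0, 0, 0, 5, 1], [0, 0, 0, 0, 0, 4, 1], [0, 0, 0, 0, 0, 0, 1], [0, 0, 0, 0, 0, 0, 1]]]}}

```text
clock: 2.75
tcp_pos: [0.5779, -0.1495, 0.1929]
orientation: [0.0, 0.999, 0.046, 0.001]
force: [0.3, -0.2, 0.7]
grip_width: 0.0854
finger_force: 0.0
```

```bash
python3 -c "
from plan import *
plan((.577,-.15,.15,5.2),(.577,-.15,.083,5.2))
c=r.read_camera('top');s=r.read_camera('side')
a=cv2.resize(c['img'][150:280,280:410],(600,600)); cv2.imwrite('pics/l1.png',cv2.resize(s['img'][180:320,220:410],(760,560)))"
```

```text
t 2.75 tcp [ 0.5779 -0.1495  0.1929] xaxis yaw 5.22 F [ 0.3 -0.2  0.7] w 0.0854
(0.577, -0.15, 0.15, 5.2) turn [ 0.03 -0.11  0.02] shift [-0.09  0.04  4.29]
(0.577, -0.15, 0.083, 5.2) turn [0. 0. 0.] shift [-0.  -0.   6.7]
```

View pics/l1.png

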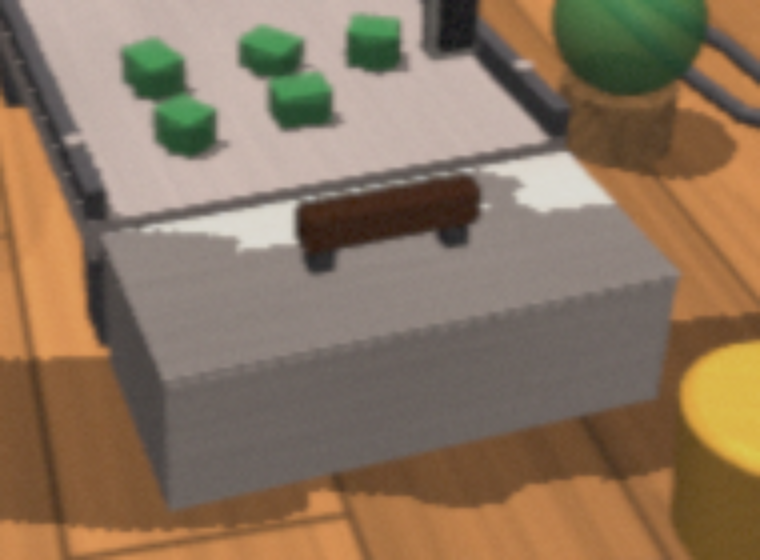

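The lid is seated with its handle clear, at (300–480, 180–250) in the crop. I'll descend and grip it.

>>> {"op": "jog_arm", "data": {"increments": [[[0, 0, 0, 0, 0, 3, 1], [0, 0, 0, 0, 0, 3, 1], [0, 0, 0, 0, 0, 2.5, 1], [0, 0, 0, 0, 0, 1.5, 1], [0, 0, 0, 0, 0, 1, 1], [0, 0, 0, 0, 0, 0, 1], [0, 0, 0, 0, 0, 0, -1], [0, 0, 0, 0, 0, 0, -1], [0, 0, 0, 0, 0, 0, -1], [0, 0, 0, 0, 0, 0, -1], [0, 0, 0, 0, 0, 0, -1], [0, 0, 0, 0, 0, 0, -1], [0, 0, 0, 0, 0, 0, -1], [0, 0, 0, 0, 0, 0, -1]]]}}

```text
clock: 4.6
tcp_pos: [0.5772, -0.1495, 0.0817]
orientation: [0.0, 0.999, 0.046, 0.0]
force: [-0.5, -0.7, 4.9]
grip_width: 0.0167
finger_force: 59.9
```

```bash
python3 -c "
from plan import *
p=r.state()['tcp_pos']
plan((*p[:2],.22,5.2),(.4926,-.3724,.22,-9.64),(.4926,-.3724,.039,-9.64))"
```

```text
t 4.6 tcp [ 0.5772 -0.1495  0.0817] xaxis yaw 5.22 F [-0.5 -0.7  4.9] w 0.0167
(np.float64(0.5772391483621311), np.float64(-0.1495027015248746), 0.22, 5.2) turn [ 0.02 -0.03  0.02] shift [  0.     0.   -13.83]
(0.4926, -0.3724, 0.22, -9.64) turn [-0.   -0.   14.84] shift [-4.61 23.39  0.  ]
(0.4926, -0.3724, 0.039, -9.64) turn [0. 0. 0.] shift [-0.  -0.  18.1]
```

>>> {"op": "jog_arm", "data": {"increments": [[[0, 0, 0, 0, 0, -1, -1], [0, 0, 0, 0, 0, -2, -1], [0, 0, 0, 0, 0, -3, -1], [0, 0, 0, 0, 0, -3, -1], [0, 0, 0, 0, 0, -3, -1], [0, 0, 0, 0, 0, -2, -1], [0, 0, 3.7, 0, 0, 0, -1], [0, 0, 3.7, 0, 0, 0, -1], [0, 0, 3.7, 0, 0, 0, -1], [0, 0, 3.7, 0, 0, 0, -1], [0, 0, 0, -0.4, 2, 0, -1], [0, 0, 0, -0.6, 3, 0, -1], [0, 0, 0, -0.8, 4, 0, -1], [0, 0, 0, -0.8, 4, 0, -1], [0, 0, 0, -0.8, 4, 0, -1], [0, 0, 0, -0.8, 4, 0, -1], [0, 0, 0, -0.4, 2.4, 0, -1], [0, 0, 0, 0, 0, 3, -1], [0, 0, 0, 0, 0, 3, -1], [0, 0, 0, 0, 0, 2, -1]]]}}

```text
clock: 7.1
tcp_pos: [0.4908, -0.3733, 0.1397]
orientation: [-0.0, 0.997, -0.083, -0.001]
force: [-0.2, 0.3, -3.6]
grip_width: 0.0172
finger_force: 58.9
```

>>> {"op": "jog_arm", "data": {"increments": [[[0, 0, 0, 0, 0, 2, -1], [0, 0, 0, 0, 0, 2, -1], [0, 0, 0, 0, 0, 0, -1], [0, 0, 0, 0, 0, 0, -1]]]}}

```text
clock: 7.6
tcp_pos: [0.4926, -0.3732, 0.102]
orientation: [0.0, 0.997, -0.083, 0.0]
force: [-0.3, -0.5, -3.2]
grip_width: 0.0171
finger_force: 58.9
```

```bash
python3 -c "
from plan import *
plan((.4926,-.3724,.039,-9.64))
c=r.read_camera('top');crop(c,'l2',360,170,450,300,4.6)
s=r.read_camera('side')
crop(s,'l2s',150,200,450,420,2.6)"
```

```text
t 7.6 tcp [ 0.4926 -0.3732  0.102 ] xaxis yaw -9.58 F [-0.3 -0.5 -3.2] w 0.0171
(0.4926, -0.3724, 0.039, -9.64) turn [ 0.03 -0.03  0.06] shift [-0.01 -0.08  6.3 ]
```

View pics/l2.png

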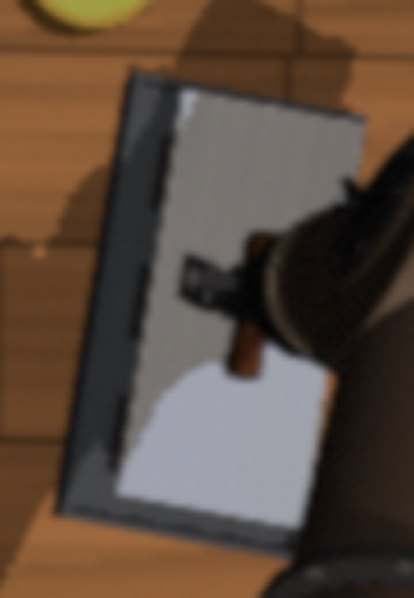

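The lid hangs over the rest. Its visible corners are at (182,92), (118,492) and (297,530) in the crop. Next I'll check its centring.

```bash
python3 -c "
from plan import *
c=r.read_camera('top'); a=np.radians(-9.64); M=np.array([[np.cos(a),-np.sin(a)],[np.sin(a),np.cos(a)]])
for q in((182,92),(118,492),(297,530)):
  p=pix(c,(np.array(q)+.5)/4.6-.5+[360,170],.095)[:2]-[.4926,-.3724]; print((M.T@p).round(4))"
```

```text
[0.124  0.0565]
[-0.1247  0.0548]
[-0.1269 -0.0559]
```

>>> {"op": "jog_arm", "data": {"increments": [[[0, 0, 0, 0, 0, 2, -1], [0, 0, 0, 0, 0, 2, -1], [0, 0, 0, 0, 0, 1, -1], [0, 0, 0, 0, 0, 0.6, -1], [0, 0, 0, 0, 0, 0.4, -1], [0, 0, 0, 0, 0, 0, -1], [0, 0, 0, 0, 0, 0, -1]]]}}

```text
clock: 8.62
tcp_pos: [0.493, -0.3727, 0.0418]
orientation: [0.0, 0.997, -0.083, 0.0]
force: [0.6, -0.1, -3.1]
grip_width: 0.0171
finger_force: 59.0
```

>>> {"op": "jog_arm", "data": {"increments": [[[0, 0, 0, 0, 0, 0.2, -1], [0, 0, 0, 0, 0, 0.15, -1], [0, 0, 0, 0, 0, 0, -1], [0, 0, 0, 0, 0, 0, -1]]]}}

```text
clock: 9.12
tcp_pos: [0.4927, -0.3725, 0.0378]
orientation: [-0.0, 0.997, -0.083, -0.0]
force: [0.0, -0.4, -3.9]
grip_width: 0.0171
finger_force: 59.0
```

>>> {"op": "jog_arm", "data": {"increments": [[[0, 0, 0, 0, 0, 0.1, -1], [0, 0, 0, 0, 0, 0.1, -1], [0, 0, 0, 0, 0, 0, -1], [0, 0, 0, 0, 0, 0, -1]]]}}

```text
clock: 9.62
tcp_pos: [0.4927, -0.3725, 0.0377]
orientation: [0.0, 0.997, -0.083, 0.0]
force: [-7.2, 5.0, 16.9]
grip_width: 0.017
finger_force: 62.1
```

>>> {"op": "jog_arm", "data": {"increments": [[[0, 0, 0, 0, 0, -0.15, -1], [0, 0, 0, 0, 0, 0, -1], [0, 0, 0, 0, 0, 0, 1], [0, 0, 0, 0, 0, 0, 1], [0, 0, 0, 0, 0, 0, 1], [0, 0, 0, 0, 0, 0, 1], [0, 0, 0, 0, 0, 0, 1], [0, 0, 0, 0, 0, 0, 1], [0, 0, 0, 0, 0, -2, 1], [0, 0, 0, 0, 0, -4, 1], [0, 0, 0, 0, 0, -5, 1], [0, 0, 0, 0, 0, -5, 1], [0, 0, 0, 0, 0, -5, 1], [0, 0, 0, 0, 0, -4, 1], [0, 0, 0, 0, 0, -2, 1], [0, 0, 0, 0, 0, 0, 1]]]}}

```text
clock: 11.62
tcp_pos: [0.4934, -0.3728, 0.3089]
orientation: [0.001, 0.997, -0.083, 0.001]
force: [-0.3, 0.3, -1.5]
grip_width: 0.0854
finger_force: 0.0
```

```bash
python3 -c "
from plan import *
p=r.state()['tcp_pos']
plan((*p[:2],.30,0.7),(.4671,.369,.30,.7),(.4671,.369,.15,.7),(.4671,.369,.073,.7))
c=r.read_camera('top');crop(c,'l3',360,170,450,300,4.6)"
```

```text
t 11.62 tcp [ 0.4934 -0.3728  0.3089] xaxis yaw -9.57 F [-0.3  0.3 -1.5] w 0.0854
(np.float64(0.49335579060419626), np.float64(-0.3728181915438864), 0.3, 0.7) turn [  0.09  -0.16 -10.27] shift [ 0.   -0.    0.89]
(0.4671, 0.369, 0.3, 0.7) turn [0. 0. 0.] shift [ -1.72 -74.21  -0.  ]
(0.4671, 0.369, 0.15, 0.7) turn [0. 0. 0.] shift [ 0. -0. 15.]
(0.4671, 0.369, 0.073, 0.7) turn [0. 0. 0.] shift [ 0.  -0.   7.7]
```

View pics/l3.png

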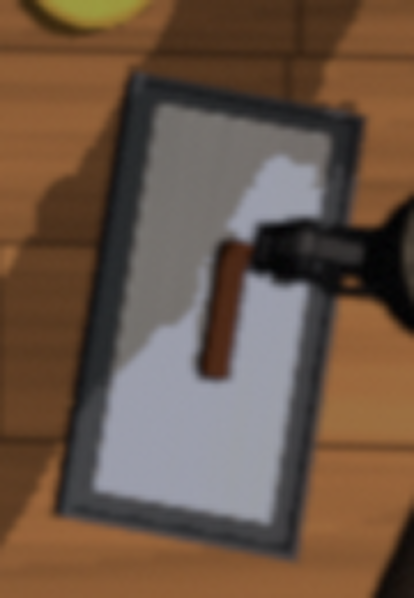

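The lid lies flat inside the rest's lip on all sides. Now the scraper.

>>> {"op": "jog_arm", "data": {"increments": [[[0, 0, -5, 0, 0, 0, 1], [0, 0, -5.3, 0, -1, 0, 1], [0, 0, 0, -0.1, -3, 0, 1], [0, 0, 0, -0.1, -5, 0, 1], [0, 0, 0, -0.1, -5, 0, 1], [0, 0, 0, -0.1, -5, 0, 1], [0, 0, 0, -0.1, -5, 0, 1], [0, 0, 0, -0.1, -5, 0, 1], [0, 0, 0, -0.1, -5, 0, 1], [0, 0, 0, -0.1, -5, 0, 1], [0, 0, 0, -0.1, -5, 0, 1], [0, 0, 0, -0.1, -5, 0, 1], [0, 0, 0, -0.1, -5, 0, 1], [0, 0, 0, -0.1, -5, 0, 1], [0, 0, 0, -0.1, -5, 0, 1], [0, 0, 0, -0.1, -5, 0, 1], [0, 0, 0, -0.1, -3.2, 0, 1], [0, 0, 0, -0.1, -2, 3, 1], [0, 0, 0, 0, 0, 5, 1], [0, 0, 0, 0, 0, 5, 1]]]}}

```text
clock: 14.18
tcp_pos: [0.4672, 0.3689, 0.1742]
orientation: [0.0, 1.0, 0.007, -0.001]
force: [-0.1, -0.0, -0.5]
grip_width: 0.0853
finger_force: 0.0
```

```bash
cat > cam2.py <<'E'
from plan import *
import sys
c=r.read_camera('top')
g=c["img"].astype(int); m=((g[:,:,1]>g[:,:,2]+40)&(g[:,:,1]>g[:,:,0]+15)).astype(np.uint8); m[:,:205]=0;m[:,318:]=0;m[:165]=0;m[265:]=0
n,l,s,ce=cv2.connectedComponentsWithStats(m)
S=np.array([.557,.0398]);a=np.radians(5.4);M=np.array([[np.cos(a),-np.sin(a)],[np.sin(a),np.cos(a)]])
for i in range(1,n):
    if s[i,4]>8: print("chunk, station xy mm",((M.T@(pix(c,ce[i],.092)[:2]-S))*1000).round(0),"area",s[i,4])
E
python3 -c "
from cam2 import *
plan((.4671,.369,.15,.7),(.4671,.369,.072,.7))
print(proj(c,[.4671,.369,.11]))
s=r.read_camera('side')
a=cv2.resize(c['img'][200:275,115:190],(400,400)); b=cv2.resize(s['img'][100:180,195:275],(400,400)); cv2.imwrite('pics/s1.png',np.hstack([a,b]))"
```

```text
chunk, station xy mm [ 65. -19.] area 67
chunk, station xy mm [ 7. -7.] area 78
chunk, station xy mm [  4. -66.] area 68
chunk, station xy mm [-63. -73.] area 63
chunk, station xy mm [-63.  -9.] area 82
t 14.22 tcp [0.4647 0.3658 0.1675] xaxis yaw 0.78 F [-2.2 -2.6 -6.1] w 0.0852
(0.4671, 0.369, 0.15, 0.7) turn [0.42 0.52 0.08] shift [ 0.24 -0.31  1.75]
(0.4671, 0.369, 0.072, 0.7) turn [0. 0. 0.] shift [ 0.  -0.   7.8]
[145.29893868 239.62480108]
```

View pics/s1.png

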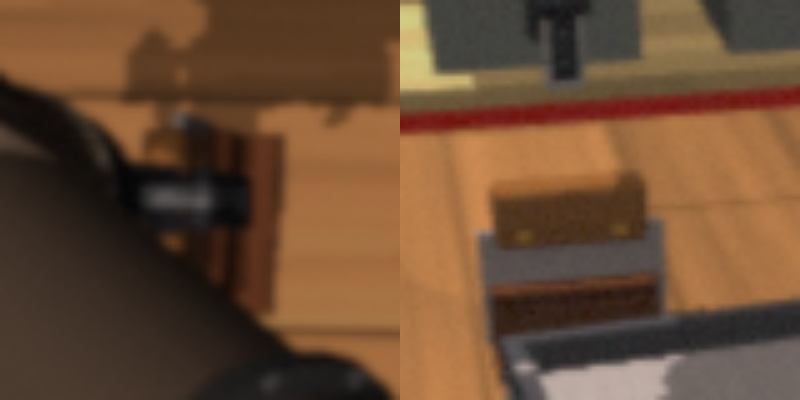

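>>> {"op": "jog_arm", "data": {"increments": [[[0, 0, 0, 0, 0, 0, 1], [0, 0, 0, 0, 0, 0, 1]]]}}

```text
clock: 14.52
tcp_pos: [0.469, 0.3703, 0.1795]
orientation: [-0.001, 1.0, 0.006, 0.001]
force: [0.2, 1.2, -0.7]
grip_width: 0.0854
finger_force: 0.0
```

Target is (0.467, 0.369, 0.072), so 10.7 cm down.

>>> {"op": "jog_arm", "data": {"increments": [[[0, 0, 0, -0.2, 0.1, 2, 1], [0, 0, 0, 0, 0, 3, 1], [0, 0, 0, 0, 0, 3, 1], [0, 0, 0, 0, 0, 2, 1], [0, 0, 0, 0, 0, 0.7, 1], [0, 0, 0, 0, 0, 0, 1], [0, 0, 0, 0, 0, 0, 1], [0, 0, 0, 0, 0, 0, -1], [0, 0, 0, 0, 0, 0, -1], [0, 0, 0, 0, 0, 0, -1], [0, 0, 0, 0, 0, 0, -1], [0, 0, 0, 0, 0, 0, -1], [0, 0, 0, 0, 0, 0, -1], [0, 0, 0, 0, 0, 0, -1], [0, 0, 0, 0, 0, 0, -1]]]}}

```text
clock: 16.4
tcp_pos: [0.4664, 0.3689, 0.0706]
orientation: [-0.001, 1.0, 0.006, 0.0]
force: [1.0, 4.9, 3.5]
grip_width: 0.0235
finger_force: 59.7
```

```bash
python3 -c "
from plan import *
plan()
c=r.read_camera('side');s=c
cv2.imwrite('pics/s2.png',cv2.resize(s['img'][90:180,195:285],(600,600)))"
```

```text
t 16.4 tcp [0.4664 0.3689 0.0706] xaxis yaw 0.74 F [1.  4.9 3.5] w 0.0235
```

View pics/s2.png

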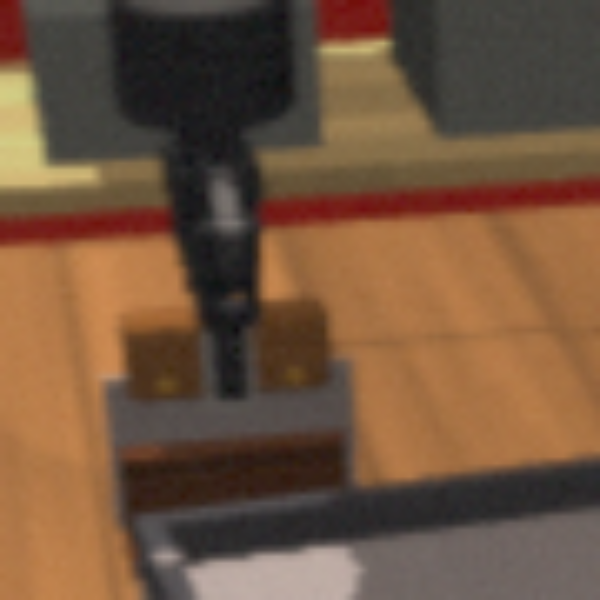

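The scraper is gripped in the middle of its handle. TCP sits 60.6 mm above the blade edge. I'll plan the lanes next, x=+42 first and then x=−60.

```bash
cat >> plan.py <<'E'
S=np.array([.557,.0398]);A=5.4;a_=np.radians(A);M=np.array([[np.cos(a_),-np.sin(a_)],[np.sin(a_),np.cos(a_)]])
def st(x,y,z,da=0): return tuple((S+M@np.array([x,y])/1000).round(4))+(z,A+da)
E
python3 -c "
from plan import *
plan((.4664,.3689,.23,A),st(42,40,.23),st(42,40,.1425),st(42,-165,.1425))"
```

```text
t 16.45 tcp [0.4664 0.3689 0.0706] xaxis yaw 0.74 F [0.6 4.7 3.7] w 0.0233
(0.4664, 0.3689, 0.23, 5.4) turn [-0.07 -0.03 -4.66] shift [  0.     0.   -15.94]
(np.float64(0.595), np.float64(0.0836), 0.23, 5.4) turn [0. 0. 0.] shift [10.12 29.61  0.  ]
(np.float64(0.595), np.float64(0.0836), 0.1425, 5.4) turn [0. 0. 0.] shift [-0.   -0.    8.75]
(np.float64(0.6143), np.float64(-0.1205), 0.1425, 5.4) turn [0. 0. 0.] shift [ 0.  20.5  0. ]
```

>>> {"op": "jog_arm", "data": {"increments": [[[0, 0, 0, 0, 0, -1, -1], [0, 0, 0, 0, 0, -2, -1], [0, 0, 0, 0, 0, -3, -1], [0, 0, 0, 0, 0, -4, -1], [0, 0, 0, 0, 0, -4, -1], [0, 0, -2.6, 0, 0, -2, -1], [0, 0, -2.1, 0.5, 1.5, 0, -1], [0, 0, 0, 1.2, 3.5, 0, -1], [0, 0, 0, 1.5, 4.5, 0, -1], [0, 0, 0, 1.5, 4.5, 0, -1], [0, 0, 0, 1.5, 4.5, 0, -1], [0, 0, 0, 1.5, 4.5, 0, -1], [0, 0, 0, 1.4, 4, 0, -1], [0, 0, 0, 1, 2.6, 0, -1], [0, 0, 0, 0, 0, 2, -1], [0, 0, 0, 0, 0, 2, -1], [0, 0, 0, 0, 0, 1, -1], [0, 0, 0, 0, 0, 0, -1], [0, 0, 0, 0, 0, 0, -1]]]}}

```text
clock: 18.82
tcp_pos: [0.5944, 0.0829, 0.1808]
orientation: [0.0, 0.999, 0.047, 0.0]
force: [0.4, -0.3, -2.6]
grip_width: 0.0233
finger_force: 59.3
```

```bash
python3 -c "
from plan import *
plan(st(42,40,.1425),st(42,-165,.1425))
s=r.read_camera('side')
crop(s,'s3',190,110,390,260,4)
import cam2"
```

```text
t 18.82 tcp [0.5944 0.0829 0.1808] xaxis yaw 5.43 F [ 0.4 -0.3 -2.6] w 0.0233
(np.float64(0.595), np.float64(0.0836), 0.1425, 5.4) turn [ 0.01 -0.02  0.03] shift [ 0.07 -0.06  3.83]
(np.float64(0.6143), np.float64(-0.1205), 0.1425, 5.4) turn [0. 0. 0.] shift [ 0.  20.5  0. ]
chunk, station xy mm [  6. -70.] area 38
```

View pics/s3.png

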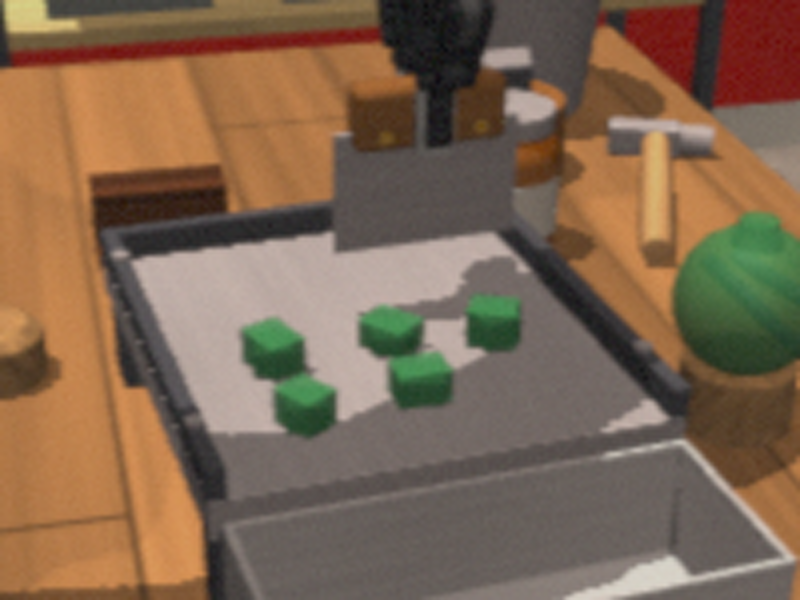

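The blade hangs upright behind three chunks, covering the middle two and the far one. I'll lower it and sweep.

>>> {"op": "jog_arm", "data": {"increments": [[[0, 0, 0, 0.1, 0, 2, -1], [0, 0, 0, 0, 0, 1.3, -1], [0, 0, 0, 0, 0, 0.5, -1], [0, 0, 0, 0, 0, 0, -1], [0, 0, 0, 0, 1, 0, -1], [0, 0, 0, 0, 1, 0, -1], [0, 0, 0, 0, 1, 0, -1], [0, 0, 0, 0, 1.2, 0, -1], [0, 0, 0, 0, 1.2, 0, -1], [0, 0, 0, 0, 1.2, 0, -1], [0, 0, 0, 0, 1.2, 0, -1], [0, 0, 0, 0, 1.2, 0, -1], [0, 0, 0, 0, 1, 0, -1], [0, 0, 0, 0, 0, 0, -1]]]}}

```text
clock: 20.68
tcp_pos: [0.6047, -0.018, 0.1421]
orientation: [0.0, 0.999, 0.047, -0.0]
force: [-0.5, 0.5, -1.8]
grip_width: 0.0231
finger_force: 59.4
```

```bash
python3 -c "
from plan import *
plan(st(42,-165,.1425))
s=r.read_camera('side')
crop(s,'s4',190,110,390,260,4)"
```

```text
t 20.68 tcp [ 0.6047 -0.018   0.1421] xaxis yaw 5.33 F [-0.5  0.5 -1.8] w 0.0231
(np.float64(0.6143), np.float64(-0.1205), 0.1425, 5.4) turn [ 0.04  0.02 -0.07] shift [-1.000e-02  1.029e+01 -4.000e-02]
```

View pics/s4.png

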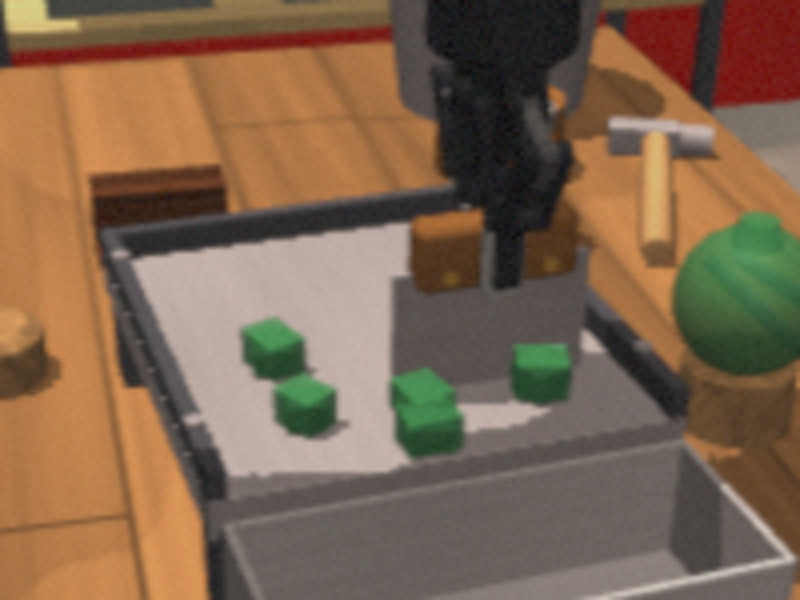

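The blade is pushing all three chunks cleanly. Continuing over the edge, then lifting.

>>> {"op": "jog_arm", "data": {"increments": [[[0, 0, 0, 0, 1, 0, -1], [0, 0, 0, 0, 1, 0, -1], [0, 0, 0, 0, 1, 0, -1], [0, 0, 0, 0, 1, 0, -1], [0, 0, 0, 0, 1, 0, -1], [0, 0, 0, 0, 1, 0, -1], [0, 0, 0, 0, 1, 0, -1], [0, 0, 0, 0, 1, 0, -1], [0, 0, 0, 0, 1, 0, -1], [0, 0, 0, 0, 1.2, 0, -1], [0, 0, 0, 0, 0, 0, -1], [0, 0, 0, 0, 0, 0, -1], [0, 0, 0, 0, 0, -2, -1], [0, 0, 0, 0, 0, -3, -1], [0, 0, 0, 0, 0, -3, -1], [0, 0, 0, 0, 0, 0, -1], [0, 0, 0, 0, 0, 0, -1]]]}}

```text
clock: 22.85
tcp_pos: [0.6138, -0.1177, 0.2214]
orientation: [-0.0, 0.999, 0.048, -0.001]
force: [-0.1, -0.1, -2.3]
grip_width: 0.023
finger_force: 59.5
```

```bash
python3 -c "
from plan import *
plan(st(-60,40,.225),st(-60,40,.1425),st(-60,-165,.1425))
s=r.read_camera('side')
crop(s,'s5',190,110,390,260,4)"
```

```text
t 22.85 tcp [ 0.6138 -0.1177  0.2214] xaxis yaw 5.47 F [-0.1 -0.1 -2.3] w 0.023
(np.float64(0.4935), np.float64(0.074), 0.225, 5.4) turn [-0.01  0.06  0.07] shift [-10.17 -20.22  -0.36]
(np.float64(0.4935), np.float64(0.074), 0.1425, 5.4) turn [0. 0. 0.] shift [-0.   -0.    8.25]
(np.float64(0.5128), np.float64(-0.1301), 0.1425, 5.4) turn [0. 0. 0.] shift [ 0.  20.5  0. ]
```

View pics/s5.png

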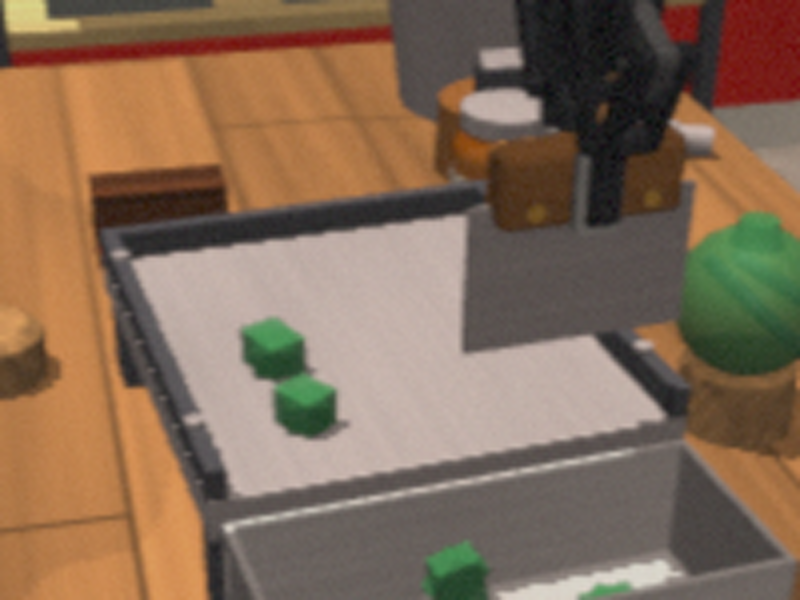

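The three chunks dropped into the pan. The two in the near lane remain, at (272,350) and (305,405). Sweeping that lane now.

>>> {"op": "jog_arm", "data": {"increments": [[[0, 0, 0, -1, -2, 0, -1], [0, 0, 0, -2, -4, -0.4, -1], [0, 0, 0, -2.2, -4.4, 0, -1], [0, 0, 0, -2.2, -4.4, 0, -1], [0, 0, 0, -1.8, -3.4, 0, -1], [0, 0, 0, -1, -2, 0, -1], [0, 0, 0, 0, 0, 0, -1], [0, 0, 0, 0, 0, 2, -1], [0, 0, 0, 0, 0, 2, -1], [0, 0, 0, 0, 0, 0, -1], [0, 0, 0, 0, 0, 0, -1]]]}}

```text
clock: 24.28
tcp_pos: [0.4941, 0.0729, 0.1865]
orientation: [-0.0, 0.999, 0.047, -0.0]
force: [-0.4, -0.4, -2.1]
grip_width: 0.0232
finger_force: 59.1
```

```bash
cat > side.py <<'E'
from plan import *
s=r.read_camera('side'); g=s["img"].astype(int)
m=((g[:,:,1]>g[:,:,2]+40)&(g[:,:,1]>g[:,:,0]+15)).astype(np.uint8)
n,l,t,ce=cv2.connectedComponentsWithStats(m)
for i in range(1,n):
    if t[i,4]>8: print("side",ce[i].round(1),"area",t[i,4],"station mm if on plate",((M.T@(pix(s,ce[i],.092)[:2]-S))*1000).round(0),"if pan floor",((M.T@(pix(s,ce[i],.015)[:2]-S))*1000).round(0))
E
python3 -c "
import side
from plan import *
plan(st(-60,40,.1425),st(-60,-165,.1425))"
```

```text
side [377.8 175.5] area 458 station mm if on plate [242.   1.] if pan floor [331. 138.]
side [257.6 193.9] area 80 station mm if on plate [-62.   0.] if pan floor [-27. 137.]
side [265.4 207.9] area 81 station mm if on plate [-63. -64.] if pan floor [-28.  61.]
side [498.6 283.8] area 1619 station mm if on plate [ 226. -406.] if pan floor [ 312. -343.]
side [525.6 270.7] area 884 station mm if on plate [ 293. -394.] if pan floor [ 392. -329.]
side [302.3 250.1] area 75 station mm if on plate [ -41. -226.] if pan floor [  -2. -130.]
side [342. 257.] area 13 station mm if on plate [  18. -266.] if pan floor [  67. -178.]
side [303.5 263.2] area 71 station mm if on plate [ -52. -261.] if pan floor [ -16. -172.]
t 24.32 tcp [0.4942 0.0731 0.1868] xaxis yaw 5.4 F [ 0.5 -0.1 -2.2] w 0.023
(np.float64(0.4935), np.float64(0.074), 0.1425, 5.4) turn [-0.   -0.04 -0.  ] shift [-0.07 -0.1   4.43]
(np.float64(0.5128), np.float64(-0.1301), 0.1425, 5.4) turn [0. 0. 0.] shift [ 0.  20.5  0. ]
```

>>> {"op": "jog_arm", "data": {"increments": [[[0, 0, 0, 0, 0, 2, -1], [0, 0, 0, 0, 0, 1.6, -1], [0, 0, 0, 0, 0, 0.8, -1], [0, 0, 0, 0, 0, 0, -1], [0, 0, 0, 0, 1, 0, -1], [0, 0, 0, 0, 1, 0, -1], [0, 0, 0, 0, 1.2, 0, -1], [0, 0, 0, 0, 1.2, 0, -1], [0, 0, 0, 0, 1.2, 0, -1], [0, 0, 0, 0, 1.2, 0, -1], [0, 0, 0, 0, 1.2, 0, -1], [0, 0, 0, 0, 1.2, 0, -1], [0, 0, 0, 0, 1.2, 0, -1], [0, 0, 0, 0, 0, 0, -1]]]}}

```text
clock: 26.08
tcp_pos: [0.5035, -0.0316, 0.1422]
orientation: [0.0, 0.999, 0.046, -0.0]
force: [-0.2, 0.0, -3.0]
grip_width: 0.0232
finger_force: 59.5
```

```bash
python3 -c "
import side
from plan import *
plan(st(-60,-165,.1425))"
```

```text
side [378.  175.6] area 475 station mm if on plate [242.   0.] if pan floor [331. 137.]
side [267.6 215. ] area 204 station mm if on plate [-66. -93.] if pan floor [-32.  27.]
side [498.8 284.2] area 1663 station mm if on plate [ 225. -407.] if pan floor [ 312. -344.]
side [525.7 270.9] area 901 station mm if on plate [ 293. -395.] if pan floor [ 392. -329.]
side [302.7 249.9] area 70 station mm if on plate [ -40. -226.] if pan floor [  -1. -130.]
side [341.3 256.8] area 19 station mm if on plate [  17. -265.] if pan floor [  66. -177.]
side [303.5 263.2] area 71 station mm if on plate [ -52. -261.] if pan floor [ -16. -172.]
t 26.12 tcp [ 0.5035 -0.0307  0.1422] xaxis yaw 5.37 F [ 0.5  1.  -2.7] w 0.0235
(np.float64(0.5128), np.float64(-0.1301), 0.1425, 5.4) turn [ 0.    0.01 -0.03] shift [-0.01  9.98 -0.03]
```

Both chunks are moving with the blade. Finishing the sweep.

>>> {"op": "jog_arm", "data": {"increments": [[[0, 0, 0, 0, 1, 0, -1], [0, 0, 0, 0, 1, 0, -1], [0, 0, 0, 0, 1, 0, -1], [0, 0, 0, 0, 1, 0, -1], [0, 0, 0, 0, 1, 0, -1], [0, 0, 0, 0, 1, 0, -1], [0, 0, 0, 0, 1, 0, -1], [0, 0, 0, 0, 1, 0, -1], [0, 0, 0, 0, 1, 0, -1], [0, 0, 0, 0, 1.2, 0, -1], [0, 0, 0, 0, 0, 0, -1], [0, 0, 0, 0, 0, 0, -1], [0, 0, 0, 0, 0, -2, -1], [0, 0, 0, 0, 0, -3, -1], [0, 0, 0, 0, 0, -3, -1], [0, 0, 0, 0, 0, 0, -1], [0, 0, 0, 0, 0, 0, -1]]]}}

```text
clock: 28.25
tcp_pos: [0.5126, -0.1314, 0.2214]
orientation: [-0.0, 0.999, 0.048, -0.001]
force: [-1.1, -0.7, -2.5]
grip_width: 0.0233
finger_force: 59.5
```

```bash
python3 -c "
import side
from plan import *
import cam2
plan((.4664,.3689,.23,.74),(.4664,.3689,.075,.74))"
```

```text
side [377.9 175.6] area 474 station mm if on plate [241.  -0.] if pan floor [331. 136.]
side [499.  284.4] area 1661 station mm if on plate [ 225. -408.] if pan floor [ 312. -345.]
side [525.5 270.8] area 899 station mm if on plate [ 293. -394.] if pan floor [ 392. -329.]
side [302.7 249.8] area 71 station mm if on plate [ -40. -225.] if pan floor [  -1. -129.]
side [278.4 255.3] area 87 station mm if on plate [ -86. -227.] if pan floor [ -56. -132.]
side [342. 257.] area 13 station mm if on plate [  18. -266.] if pan floor [  67. -178.]
side [303.6 263.3] area 73 station mm if on plate [ -52. -262.] if pan floor [ -16. -172.]
side [281.  268.5] area 42 station mm if on plate [ -93. -263.] if pan floor [ -64. -174.]
chunk, station xy mm [ -12. -143.] area 12
t 28.35 tcp [ 0.5123 -0.1315  0.221 ] xaxis yaw 5.45 F [ 0.1  0.8 -3.5] w 0.023
(0.4664, 0.3689, 0.23, 0.74) turn [-0.03  0.13  4.71] shift [ -3.95 -50.1   -0.9 ]
(0.4664, 0.3689, 0.075, 0.74) turn [0. 0. 0.] shift [-0.  -0.  15.5]
```

Plate reads clear on the side camera. Carrying the scraper back to the stand.

>>> {"op": "jog_arm", "data": {"increments": [[[0, 0, 2.3, 0, 0, -0.9, -1], [0, 0, 2.4, 0, 0, 0, -1], [0, 0, 0, -0.2, -2, 0, -1], [0, 0, 0, -0.3, -4, 0, -1], [0, 0, 0, -0.4, -5, 0, -1], [0, 0, 0, -0.4, -5, 0, -1], [0, 0, 0, -0.4, -5, 0, -1], [0, 0, 0, -0.4, -5, 0, -1], [0, 0, 0, -0.4, -5, 0, -1], [0, 0, 0, -0.4, -5, 0, -1], [0, 0, 0, -0.4, -5, 0, -1], [0, 0, 0, -0.3, -4, 0, -1], [0, 0, 0, -0.3, -3, 0, -1], [0, 0, 0, 0, -2, 0, -1], [0, 0, 0, 0, 0, 2, -1], [0, 0, 0, 0, 0, 3, -1], [0, 0, 0, 0, 0, 2, -1], [0, 0, 0, 0, 0, 0, -1], [0, 0, 0, 0, 0, 0, -1], [0, 0, 0, 0, 0, 0, -1]]]}}

```text
clock: 30.85
tcp_pos: [0.4682, 0.3682, 0.1625]
orientation: [-0.001, 1.0, 0.006, 0.001]
force: [1.0, 0.4, -1.2]
grip_width: 0.0234
finger_force: 59.3
```

```bash
python3 -c "
from plan import *
import cam2
plan((.4664,.3689,.14,.74),(.4664,.3689,.072,.74))"
```

```text
chunk, station xy mm [ -12. -143.] area 12
t 30.9 tcp [0.4682 0.3681 0.1623] xaxis yaw 0.72 F [-0.   0.4 -2.1] w 0.0232
(0.4664, 0.3689, 0.14, 0.74) turn [-0.06 -0.07 -0.02] shift [-0.18 -0.08  2.23]
(0.4664, 0.3689, 0.072, 0.74) turn [0. 0. 0.] shift [-0.  -0.   6.8]
```

>>> {"op": "jog_arm", "data": {"increments": [[[0, 0, 0, -0.2, -0.1, 2, -1], [0, 0, 0, 0, 0, 2, -1], [0, 0, 0, 0, 0, 1, -1], [0, 0, 0, 0, 0, 1, -1], [0, 0, 0, 0, 0, 0.8, -1], [0, 0, 0, 0, 0, 0.8, -1], [0, 0, 0, 0, 0, 0, -1], [0, 0, 0, 0, 0, 0, -1]]]}}

```text
clock: 31.9
tcp_pos: [0.4657, 0.3692, 0.0855]
orientation: [-0.0, 1.0, 0.006, 0.0]
force: [-0.8, 2.3, -3.5]
grip_width: 0.0233
finger_force: 60.0
```

>>> {"op": "jog_arm", "data": {"increments": [[[0, 0, 0, 0, 0, 0.6, -1], [0, 0, 0, 0, 0, 0.5, -1], [0, 0, 0, 0, 0, 0.3, -1], [0, 0, 0, 0, 0, 0, -1], [0, 0, 0, 0, 0, 0, -1], [0, 0, 0, 0, 0, 0, 1], [0, 0, 0, 0, 0, 0, 1], [0, 0, 0, 0, 0, 0, 1], [0, 0, 0, 0, 0, 0, 1], [0, 0, 0, 0, 0, 0, 1], [0, 0, 0, 0, 0, 0, 1], [0, 0, 0, 0, 0, 0, 1], [0, 0, 0, 0, 0, -1, 1], [0, 0, 0, 0, 0, -3, 1], [0, 0, 0, 0, 0, -4, 1], [0, 0, 0, 0, 0, -5, 1], [0, 0, 0, 0, 0, -5, 1], [0, 0, 0, 0, 0, -4, 1], [0, 0, 0, 0, 0, 0, 1], [0, 0, 0, 0, 0, 0, 1]]]}}

```text
clock: 34.4
tcp_pos: [0.4656, 0.3683, 0.2911]
orientation: [0.0, 1.0, 0.006, -0.0]
force: [-0.6, -0.5, -0.4]
grip_width: 0.0854
finger_force: 0.0
```

```bash
python3 -c "
from plan import *
p=r.state()['tcp_pos']
plan((*p[:2],.30,-9.64),(.4927,-.3725,.30,-9.64),(.4927,-.3725,.0385,-9.64))
c=r.read_camera('top');s=r.read_camera('side')
im=np.zeros((600,800,3),np.uint8)
im[:300,:400]=cv2.resize(c['img'][160:260,300:433],(400,300),interpolation=cv2.INTER_CUBIC)
im[300:,:400]=cv2.resize(s['img'][190:310,220:380],(400,300),interpolation=cv2.INTER_CUBIC)
im[:300,400:]=cv2.resize(c['img'][205:275,120:213],(400,300),interpolation=cv2.INTER_CUBIC)
im[300:,400:]=cv2.resize(s['img'][120:195,190:290],(400,300),interpolation=cv2.INTER_CUBIC)
cv2.imwrite('pics/f.png',im)"
```

```text
t 34.4 tcp [0.4656 0.3683 0.2911] xaxis yaw 0.73 F [-0.6 -0.5 -0.4] w 0.0854
(np.float64(0.46556967329121784), np.float64(0.3683433462576231), 0.3, -9.64) turn [ 0.02  0.   10.37] shift [ 0.    0.   -0.89]
(0.4927, -0.3725, 0.3, -9.64) turn [0. 0. 0.] shift [15.08 72.58  0.  ]
(0.4927, -0.3725, 0.0385, -9.64) turn [0. 0. 0.] shift [-0.   -0.   26.15]
```

View pics/f.png

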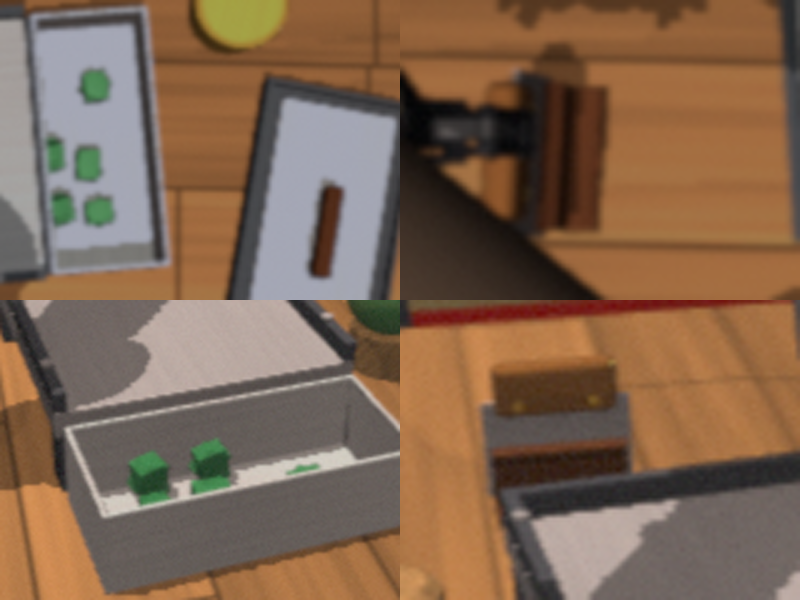

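All five chunks lie in the pan and the plate is clear. The scraper stands upright in its stand and the lid is unmoved. The pan rim corners in the top-left panel are (30,10), (148,8), (168,262), (50,275). I'll move to the lid and refine the pan pose.

>>> {"op": "jog_arm", "data": {"increments": [[[0, 0, 5, 0, 0, -0.5, 1], [0, 0, 5.4, 0, 0, -0.4, 1], [0, 0, 0, 0.6, 3, 0, 1], [0, 0, 0, 1, 4.8, 0, 1], [0, 0, 0, 1, 4.8, 0, 1], [0, 0, 0, 1, 4.8, 0, 1], [0, 0, 0, 1, 4.8, 0, 1], [0, 0, 0, 1, 4.8, 0, 1], [0, 0, 0, 1, 4.8, 0, 1], [0, 0, 0, 1, 4.8, 0, 1], [0, 0, 0, 1, 4.8, 0, 1], [0, 0, 0, 1, 4.8, 0, 1], [0, 0, 0, 1, 4.8, 0, 1], [0, 0, 0, 1, 4.8, 0, 1], [0, 0, 0, 1, 4.8, 0, 1], [0, 0, 0, 1, 4.8, 0, 1], [0, 0, 0, 1, 4.8, 0, 1], [0, 0, 0, 0.5, 2.4, 0, 1], [0, 0, 0, 0, 0, 0, 1], [0, 0, 0, 0, 0, 0, 1]]]}}

```text
clock: 37.0
tcp_pos: [0.4927, -0.3711, 0.2994]
orientation: [-0.001, 0.996, -0.084, -0.001]
force: [0.4, 0.5, 0.1]
grip_width: 0.0855
finger_force: 0.0
```

```bash
sed -n '1,/return o.x/p' fit.py > fitlib.py
python3 - <<'E'
from fitlib import *
from plan import *
C=lambda x,y:np.array([(x+.5)/400*133-.5+300,(y+.5)/3-.5+160])
fit([(c,(.125,.056,.072),C(30,10)),(c,(.125,-.056,.072),C(148,8)),(c,(-.125,-.056,.072),C(168,262)),(c,(-.125,.056,.072),C(50,275))],[.577,-.15,.09])
def tri(a,b):
    f=lambda X:np.concatenate([proj(c,X)-a,proj(s,X)-b]); o=least_squares(f,[.57,-.12,.03]); print(o.x.round(3),np.abs(o.fun).max().round(1))
tri(C(55,152),(302.7,249.8)); tri(C(63,208),(278.4,255.3))
plan((.4927,-.3725,.15,-9.64),(.4927,-.3725,.0385,-9.64))
E
```

```text
[ 0.5774 -0.1513] 4.93 res [0.36 0.91]
[ 0.563 -0.112  0.033] 1.2
[ 0.51  -0.121  0.034] 0.7
t 37.1 tcp [ 0.493  -0.3708  0.3001] xaxis yaw -9.56 F [ 0.4 -0.3  0.2] w 0.0857
(0.4927, -0.3725, 0.15, -9.64) turn [-0.04  0.02  0.08] shift [-0.    0.17 15.01]
(0.4927, -0.3725, 0.0385, -9.64) turn [0. 0. 0.] shift [-0.   -0.   11.15]
```

>>> {"op": "jog_arm", "data": {"increments": [[[0, 0, 0, 0, 0.2, 3, 1], [0, 0, 0, 0, 0, 5, 1], [0, 0, 0, 0, 0, 5, 1], [0, 0, 0, 0, 0, 4, 1], [0, 0, 0, 0, 0, 4, 1], [0, 0, 0, 0, 0, 3, 1], [0, 0, 0, 0, 0, 1.2, 1], [0, 0, 0, 0, 0, 0.9, 1], [0, 0, 0, 0, 0, 0, 1], [0, 0, 0, 0, 0, 0, 1], [0, 0, 0, 0, 0, 0, -1], [0, 0, 0, 0, 0, 0, -1], [0, 0, 0, 0, 0, 0, -1], [0, 0, 0, 0, 0, 0, -1], [0, 0, 0, 0, 0, 0, -1], [0, 0, 0, 0, 0, 0, -1], [0, 0, 0, 0, 0, 0, -1], [0, 0, 0, 0, 0, 0, -1]]]}}

```text
clock: 39.35
tcp_pos: [0.4926, -0.3743, 0.0396]
orientation: [0.0, 0.996, -0.084, 0.0]
force: [-0.2, 1.4, 5.6]
grip_width: 0.0171
finger_force: 60.5
```

```bash
python3 -c "
from plan import *
p=r.state()['tcp_pos']
plan((*p[:2],.22,-9.64),(.5772,-.15,.22,5.2),(.5772,-.15,.082,5.2))"
```

```text
t 39.35 tcp [ 0.4926 -0.3743  0.0396] xaxis yaw -9.67 F [-0.2  1.4  5.6] w 0.0171
(np.float64(0.4926045601687799), np.float64(-0.3743283082099807), 0.22, -9.64) turn [ 0.   -0.02 -0.03] shift [  0.     0.   -18.04]
(0.5772, -0.15, 0.22, 5.2) turn [  0.     0.   -14.84] shift [ 10.46 -21.57  -0.  ]
(0.5772, -0.15, 0.082, 5.2) turn [0. 0. 0.] shift [-0.  -0.  13.8]
```

>>> {"op": "jog_arm", "data": {"increments": [[[0, 0, 0, 0, 0, -1, -1], [0, 0, 0, 0, 0, -2, -1], [0, 0, 0, 0, 0, -3, -1], [0, 0, 0, 0, 0, -4, -1], [0, 0, 0, 0, 0, -4, -1], [0, 0, 0, 0, 0, -3, -1], [0, 0, -3.7, 0, 0, -1, -1], [0, 0, -3.7, 0, 0, 0, -1], [0, 0, -3.7, 0, 0, 0, -1], [0, 0, -3.7, 0, 0, 0, -1], [0, 0, 0, 1, -2, 0, -1], [0, 0, 0, 1.9, -4, 0, -1], [0, 0, 0, 2, -4, 0, -1], [0, 0, 0, 2, -4, 0, -1], [0, 0, 0, 2, -4, 0, -1], [0, 0, 0, 1.6, -3.6, 0, -1], [0, 0, 0, 0, 0, 3, -1], [0, 0, 0, 0, 0, 3, -1], [0, 0, 0, 0, 0, 3, -1], [0, 0, 0, 0, 0, 0, -1]]]}}

```text
clock: 41.85
tcp_pos: [0.5754, -0.1498, 0.1271]
orientation: [-0.001, 0.999, 0.045, -0.003]
force: [0.7, -0.4, -2.9]
grip_width: 0.0174
finger_force: 59.2
```

>>> {"op": "jog_arm", "data": {"increments": [[[0, 0, 0, 0, 0, 1, -1], [0, 0, 0, 0, 0, 0, -1], [0, 0, 0, 0, 0, 0, -1]]]}}

```text
clock: 42.22
tcp_pos: [0.5781, -0.1499, 0.1201]
orientation: [0.0, 0.999, 0.045, 0.001]
force: [-0.1, 0.2, -2.7]
grip_width: 0.0168
finger_force: 59.3
```

Run:
```python
from fitlib import *
from plan import *
plan((.5772,-.1502,.0835,5.1))
# handle top centre & axis in the side view by colour; lid sheet centre from the light blob in side view
g=s['img']; hsv=cv2.cvtColor(g,cv2.COLOR_BGR2HSV)
for cm,n in((c,'top'),(s,'side')):
    h=cv2.cvtColor(cm['img'],cv2.COLOR_BGR2HSV); m=((h[:,:,1]<45)&(h[:,:,2]>125)).astype(np.uint8)
    k,l,t,ce=cv2.connectedComponentsWithStats(m)
    for i in range(1,k):
        if t[i,4]>300: print(n,t[i],ce[i].round(1))
z=r.state()['tcp_pos'][2]-.0196+.012
for p in((.126,.057),(.126,-.057),(-.126,-.057),(-.126,.057)):
    w=np.array([.5772,-.1502])+M@np.array(p); print(proj(s,[*w,z]).round(1),proj(c,[*w,z]).round(1))
```

```text
t 42.33 tcp [ 0.578  -0.1499  0.12  ] xaxis yaw 5.13 F [-1.   0.3 -3.3] w 0.0169
(0.5772, -0.1502, 0.0835, 5.1) turn [ 0.02 -0.06  0.03] shift [-0.08  0.02  3.65]
top [158 139  24  24 440] [169.6 150.6]
top [310 160  21  36 529] [318.9 175.7]
top [ 211  167  104   89 8011] [261.8 210.5]
top [ 492  170   55   60 1476] [522.1 195.2]
top [314 206  20  46 673] [322.7 226.7]
top [491 256  18  41 394] [496.9 280.5]
top [516 304  44   9 346] [537.5 307.8]
side [371 133  81  28 599] [410.4 142. ]
side [ 223  165  169   94 7591] [291.6 212.4]
side [255 247 133  30 732] [314.7 260.5]
side [  173   339   387    81 18653] [412.6 390.9]
[363.7 201.4] [309.9 161. ]
[393.6 230.9] [350.2 158.2]
[260.7 257. ] [358.3 247.6]
[244.5 221.7] [317.2 250.7]
```

>>> {"op": "jog_arm", "data": {"increments": [[[0, 0, 0, -0.1, 0, 1, -1], [0, 0, 0, 0, 0, 1, -1], [0, 0, 0, 0, 0, 0.5, -1], [0, 0, 0, 0, 0, 0.5, -1], [0, 0, 0, 0, 0, 0.3, -1], [0, 0, 0, 0, 0, 0.2, -1], [0, 0, 0, 0, 0, 0, -1], [0, 0, 0, 0, 0, 0, -1]]]}}

```text
clock: 43.32
tcp_pos: [0.5768, -0.15, 0.0845]
orientation: [0.0, 0.999, 0.045, 0.0]
force: [0.7, -0.5, -3.6]
grip_width: 0.0172
finger_force: 59.4
```

>>> {"op": "jog_arm", "data": {"increments": [[[0, 0, 0, 0, 0, 0.1, -1], [0, 0, 0, 0, 0, 0.05, -1], [0, 0, 0, 0, 0, 0, -1], [0, 0, 0, 0, 0, 0, -1]]]}}

```text
clock: 43.82
tcp_pos: [0.5768, -0.15, 0.0835]
orientation: [0.0, 0.999, 0.045, 0.0]
force: [-4.2, 0.5, 5.9]
grip_width: 0.0173
finger_force: 60.7
```

Contact came at the predicted seated height. Releasing and retreating upward.

>>> {"op": "jog_arm", "data": {"increments": [[[0, 0, 0, 0, 0, 0, 1], [0, 0, 0, 0, 0, 0, 1], [0, 0, 0, 0, 0, 0, 1], [0, 0, 0, 0, 0, 0, 1], [0, 0, 0, 0, 0, 0, 1], [0, 0, 0, 0, 0, 0, 1], [0, 0, 0, 0, 0, -2, 1], [0, 0, 0, 0, 0, -4, 1], [0, 0, 0, 0, 0, -5, 1], [0, 0, 0, 0, 0, -5, 1], [0, 0, 0, 0, 0, -4, 1], [0, 0, 0, -2, 3, 0, 1], [0, 0, 0, -3, 4, 0, 1], [0, 0, 0, -3, 4, 0, 1], [0, 0, 0, -3, 4, 0, 1], [0, 0, 0, -2, 3, 0, 1], [0, 0, 0, 0, 0, 0, 1], [0, 0, 0, 0, 0, 0, 1]]]}}

```text
clock: 46.08
tcp_pos: [0.4636, -0.3401, 0.2828]
orientation: [-0.0, 0.999, 0.045, 0.0]
force: [0.5, 0.2, 0.8]
grip_width: 0.0853
finger_force: 0.0
```

Run:
```python
from fitlib import *
from plan import *
plan()
import cam2
# fit lid edges from the top view: bright low-saturation blob of the sheet
h=cv2.cvtColor(c['img'],cv2.COLOR_BGR2HSV)
for p in((.126,.057),(.126,-.057),(-.126,-.057),(-.126,.057)):
    w=np.array([.5768,-.15])+M@np.array(p); print(proj(c,[*w,.076]).round(1),proj(s,[*w,.076]).round(1))
for u in(325,340): 
    col=c['img'][150:262,u].astype(int).sum(1); d=np.diff(col); print(u,"edges rows",150+np.argmax(d),150+np.argmin(d))
for v in(180,200,225,240):
    row=c['img'][v,300:380].astype(int); print(v,[int(x) for x in row.sum(1)[::2]])
```

```text
t 46.17 tcp [ 0.4641 -0.3394  0.2828] xaxis yaw 5.26 F [-0.3  0.4 -0.5] w 0.0853
[308.9 163.7] [361.6 216.4]
[348.2 160.9] [390.4 246.9]
[356.  248.1] [261.  273.9]
[316.  251.1] [245.1 237.5]
325 edges rows 162 250
340 edges rows 161 249
180 [461, 462, 460, 459, 369, 323, 488, 500, 503, 499, 500, 502, 501, 501, 503, 503, 502, 501, 501, 502, 502, 501, 499, 501, 499, 406, 210, 206, 208, 209, 210, 212, 215, 215, 217, 217, 215, 218, 219, 222]
200 [473, 472, 470, 473, 471, 384, 371, 498, 501, 502, 501, 501, 501, 501, 482, 238, 141, 148, 258, 479, 502, 502, 501, 502, 502, 495, 399, 302, 297, 297, 298, 293, 296, 294, 292, 292, 290, 290, 290, 283]
225 [478, 480, 478, 481, 480, 480, 385, 369, 499, 500, 501, 501, 504, 501, 500, 501, 501, 500, 501, 501, 499, 501, 499, 501, 503, 500, 498, 442, 335, 279, 295, 311, 220, 205, 202, 205, 201, 200, 204, 202]
240 [475, 474, 474, 476, 473, 473, 456, 290, 476, 501, 500, 500, 501, 499, 501, 501, 501, 501, 500, 500, 501, 501, 500, 499, 501, 497, 499, 486, 327, 175, 166, 187, 186, 188, 187, 187, 187, 185, 183, 118]
```

```bash
python3 -c "
from station import r
print(r.job_done())"
```

```text
the job is handed in; nothing more can be done
None
```

I handed in the job at about 46 s: all five glass chunks are in the pan and the plate is clear, the scraper is back upright in its stand, and the lid is back on with its edges where a fully seated lid's should be.

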